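# Brake the loose pulley and tighten its wing nut

### The job

On the service jig the pulley spins freely, so its orange wing nut cannot be tightened: push the red brake lever down until it snaps over and stays down by itself, easing off once it has snapped. Then turn the wing nut clockwise until it is fully home against its stop, leave the brake on, let go, and leave the other goods on the counter where they are.

Things in the scene. Friction and masses are not known exactly. Their poses are not given: they have to be found in the camera images.
- jig: Fixed service jig: grey base plate 200 x 240 x 12 mm on the counter with a blue pedestal. Origin on the counter surface, below the pulley's centre; z up; its front is -x, the lever stands on its +y side (the base plate reaches from x -90 to +110 mm and y -100 to +140 mm). The pulley centre is at (0, 0, 120) mm. The spindle axis lies in the jig's xz plane and leans 35 degrees from vertical towards the front: its upward direction is (-0.574, 0, 0.819) in the jig frame.
- pulley (a joint): Turn of the aluminium pulley (140 mm diameter, 22 mm thick, five dark holes, red mark) on its spindle, rad, clockwise seen from above positive, no limits. It spins almost freely (0.01 N m) and carries the wing nut round with it, unless the brake is on; the brake holds it to more than 1 N m.
- wingnut (a joint): Turn of the orange wing nut relative to the pulley, rad; grows clockwise seen from above (tightening), stop at 2.0 = fully home. It starts 0.6 to 1.2 rad short of the stop and needs 0.25 N m to turn on its thread, so it turns the pulley instead while that is free. It does not move along the axis.
- wing_grip (a point): Grip point of the wing nut, on the spindle axis, 51 mm above the pulley centre along the leaning axis. Its z is the spindle axis (upward), its x runs along the wing bar, its y across it. The bar is 76 mm long (x), 16 mm thick (y) and reaches from 26 mm below this point to 14 mm above it along the axis; below it is a round 30 mm boss, and the pulley's flat face is 40 mm below this point.
- brake (a joint): Brake lever angle, rad: 0 raised (start), grows as the lever is pressed down. An over-centre spring resists with about 12 N at the grip as the lever starts to move, fading to nothing at about 0.5; past that it snaps on by itself to about 0.8, where its rubber shoe clamps the pulley rim and it stays.
- brake_pivot (a point): Hinge of the brake lever, 100 mm to the jig's +y side of the spindle axis and 35 mm above the pulley centre along the axis. Its x is the hinge axis (the jig's x tilted up with the pulley's face); its y points along the lever towards the handle's end.
- brake_grip (a point): Centre of the red round handle, on the lever 90 mm from the hinge; handle 20 mm in diameter, from 50 to 115 mm from the hinge. In the plane square to the hinge axis the handle rises 56 degrees above the pulley's plane outwards (away from the pulley) when raised and about 10 degrees when snapped down. Press it down and outwards.
- spare_pulley: Bystander: dark spare pulley lying flat, 100 mm diameter, 28 mm high, beside the jig; origin at its underside.
- screwdriver: Bystander: yellow screwdriver lying in front of the jig.
- wrench: Bystander: wrench lying behind the jig.
- oil_bottle: Bystander: white oil bottle 84 mm diameter, 220 mm high; origin at its underside.
- spray_can: Bystander: yellow and red can 66 mm diameter, 190 mm high; origin at its underside.
- parts_tray: Bystander: red divided tray 150 x 200 x 50 mm; origin at its underside.
- carton: Bystander: cardboard carton 120 x 160 x 70 mm; origin at its underside.

How it is judged:
On the way, in this order (a step that is already met when the one before it is completed fails the run):
1. the brake lever has snapped down (joint past 0.7 rad) and the robot no longer touches it, the wing nut still loose (value of joint brake above 0.7 rad and value of joint wingnut below 1.8 rad and contact force between each of the arm, the fingers and brake below 0.2 N), for 0.2 s.
2. the wing nut is turned home (joint past 1.88 rad) with the brake on (value of joint wingnut above 1.88 rad and value of joint brake above 0.7 rad), for 0.2 s.
At the end, for the whole second after the job is handed in: The wing nut is home: within 0.12 rad of its stop (joint above 1.88). The brake lever is still snapped down (joint above 0.7) and the pulley stands still. The other goods are within 40 mm of where they stood (all of step 2 and velocity of joint pulley between -0.1 and 0.1 rad/s); the robot touches nothing.
It fails at once if the brake lever was pushed with more than 60 N instead of easing off once it snapped (contact force between any of the fingers, the arm and brake above 60 N).
It fails at once if another thing on the counter was pushed more than 40 mm (distance of any of spare_pulley, screwdriver, wrench, oil_bottle, spray_can, parts_tray, carton from where it was at the start of the episode above 0.04 m).
It also fails if it takes over 45 s, if anything falls off the work surface, if the arm or the gripper's body presses on something with over 40 N, if the wrist force passes 120 N, or if a joint passes its speed limit or range.

### The arm

A 7-joint arm with a two-finger parallel gripper is mounted at the origin on the work surface. World frame = base frame: x ahead of the robot, y to its left, z up, the work surface at z = 0. Lengths are in m, angles in rad, forces in N, time in s.
With the tool pointing down it reaches from about 0.425 to 0.975 m from the base axis. Payload 16.7 kg.
Tool frame: the origin (TCP) lies at the very end of the fingers, on their centre line; the grasp point (between the pads) lies ctrl.grip_depth behind it (ctrl.grip_depth is the distance from the TCP to the grasp point, in m); z points along the fingers, y is the line along which they close (so a half turn about z gives the same grasp; the last joint's range is limited). The gripper opens to 85 mm and grips with 20 to 120 N. Pads are 22 mm wide; open, the fingers measure 114 mm over their backs; the gripper's body (76 mm by 85 mm) begins 54 mm behind the grasp point. The pads swing forward as they close: fully open they stand 13 mm farther back than shut.
Start: joints at [1.062, 0.426, 0.074, 1.606, -0.034, 1.111, -0.067], TCP at [0.237, -0.632, 0.231] pointing down, gripper open.
Joint ranges: [-2.85, 2.85], [-0.5, 2.14], [-1.23, 1.37], [0.21, 2.46], [-1.02, 4.16], [0.16, 2.05], [-2.73, 2.73]. Speed limits (rad/s): [1.89, 1.89, 2.39, 2.39, 3.01, 3.01, 3.01].

### API

Orientations are given as a unit quaternion [w, x, y, z].
In Python, from cell import ctrl gives the robot as it stands. Calls block until the motion is done:
- ctrl.reach(position, orientation): joint-space move of the TCP to a pose.
- ctrl.servo_line(position, rotation=None, max_speed=0.15, contact_N=None): straight line of the TCP; rotation=None keeps the orientation; max_speed is the mean speed in m/s. With contact_N (N) it stops when the force on the tool has changed by that much, and returns True; else False.
- ctrl.set_joints(angles): joint-space move.
- ctrl.gripper_open() and ctrl.grab(): open the fingers fully, or close them until they stop; the grip force is fixed at half the most.
- ctrl.pause(seconds).
- ctrl.inverse_kinematics(position, orientation): joint angles nearest the present ones, or None.
- ctrl.sense(): the state.
- ctrl.camera(name): name is "side" or "top" or "wrist"; returns (picture, depth): 420x560x3 uint8, blue, green, red; 420x560 float32, m along the optical axis (not along the pixel's ray), 0 where there is no reading.
- ctrl.get_calibration(name): a dict with "camera_matrix" (3x3 intrinsics, pixels), "T" (4x4, takes a point from camera to world coordinates); the wrist camera has in their place "hand_eye" (4x4, takes a point from camera to tool coordinates, whose origin is the TCP and whose axes are the flange's). Camera axes: x right, y down, z forward; pixel columns grow to the right and rows downward; lengths in m; the calibration is good to about 2 mm. A picture is of the moment at which its call begins: read the wrist's pose just before it. get_calibration takes no time and is no camera call.
A pose or a line that the arm cannot do raises ctrl.PlanningError and nothing moves.
- ctrl.close_job(): hands the job in; it is judged then, once.
The state is a dict: "t": time; "joint_pos": joint angles; "qd": joint speeds; "effort": joint torques, N m; "eef_pos": TCP position; "orientation": TCP orientation; "ft_force": force on the tool from outside, world axes, zero at the start; "moment": the same for the moment, N m; "finger_gap": finger opening in m; "grasp_force": force on a finger pad.
Only numpy, scipy, OpenCV 4.12 (cv2) and the standard library are available. Lean on these libraries where they do the work, as an engineer would, in place of code of your own. Each camera call takes 0.05 s, during which the arm holds its last target. There are 200 camera calls.

## Working session

There is one attempt and no reset: what is moved stays moved. The work goes in short steps, each a Python script; the robot and the scene stay as the last script left them, time stands still between calls to the robot, and variables do not carry over. Pictures are saved under pics/ and viewed, at most 10 in all, crops included, and the job is handed in when it is done.

```bash
ls; mkdir -p pics
python3 - <<'E'
from cell import ctrl
import cv2,numpy as np
for n in("side","top"):
    p,d=ctrl.camera(n); cv2.imwrite(f"pics/{n}0.png",p); np.savez(f"{n}0.npz",p=p,d=d)
    c=ctrl.get_calibration(n); print(n,np.round(c["camera_matrix"],1).tolist(),np.round(c["T"],3).tolist())
print(ctrl.get_calibration("wrist"),ctrl.grip_depth,ctrl.sense())
E
```

```text
pics
side [[420.0, 0.0, 279.4], [0.0, 420.0, 217.2], [0.0, 0.0, 1.0]] [[-0.987, -0.094, 0.13, 0.4], [-0.16, 0.509, -0.846, 1.233], [0.013, -0.855, -0.518, 0.909], [0.0, 0.0, 0.0, 1.0]]
top [[450.9, 0.0, 291.4], [0.0, 450.9, 204.6], [0.0, 0.0, 1.0]] [[0.029, -0.994, 0.108, 0.458], [-1.0, -0.028, 0.009, -0.01], [-0.005, -0.109, -0.994, 1.4], [0.0, 0.0, 0.0, 1.0]]
{'camera_matrix': array([[314.91367327,   0.        , 282.46285824],
       [  0.        , 314.91367327, 212.85702175],
       [  0.        ,   0.        ,   1.        ]]), 'hand_eye': array([[-5.08731664e-04, -9.56834861e-01, -2.90631710e-01,
         7.33263066e-02],
       [ 9.99999577e-01, -7.09458099e-04,  5.85286417e-04,
         3.46864806e-04],
       [-7.66213467e-04, -2.90631289e-01,  9.56834817e-01,
        -1.42848866e-01],
       [ 0.00000000e+00,  0.00000000e+00,  0.00000000e+00,
         1.00000000e+00]])} 0.0187 {'t': 0.1, 'joint_pos': array([ 1.06251679,  0.42668374,  0.07385828,  1.6065347 , -0.03408969,
        1.11075601, -0.06708281]), 'qd': array([ 3.06697506e-04, -2.73146273e-03,  3.26770956e-04, -1.21048833e-03,
        2.57910332e-05, -2.30816996e-04,  8.43223571e-04]), 'effort': array([ 7.11597386e-03, -9.51534605e+01,  3.77032712e+00, -4.64402068e+01,
        1.94262882e-02,  6.55795739e-03,  4.92386573e-05]), 'eef_pos': array([ 0.23686186, -0.63170348,  0.2306749 ]), 'orientation': array([-5.42228348e-04,  9.83953890e-01,  1.78422047e-01, -1.44744168e-04]), 'ft_force': array([-0.31720482, -0.2840376 , -0.57132022]), 'moment': array([ 0.03545957,  0.01475086, -0.04026831]), 'grasp_force': 0.0, 'finger_gap': 0.0854258542336644}
```

View pics/side0.png

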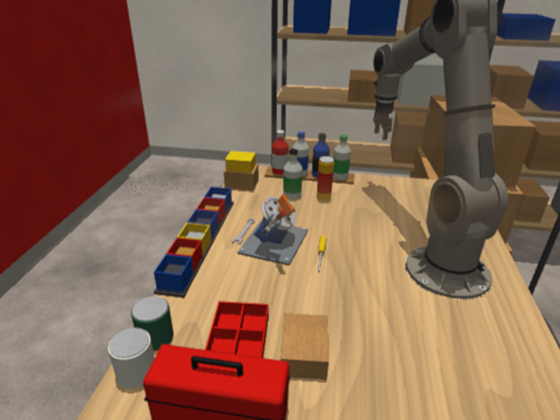

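View pics/top0.png

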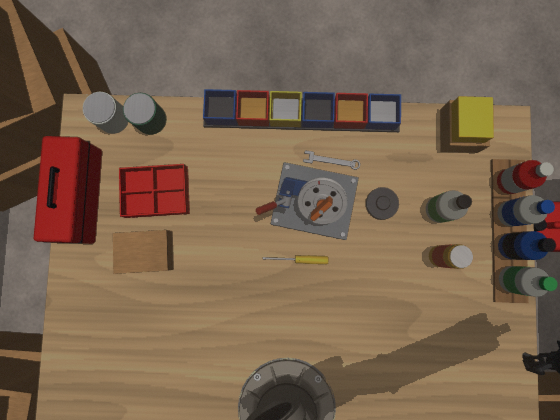

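The side view shows the jig near (275,225) with its orange wing nut at (285,207). In the top view the base plate spans about (273–357, 162–240), the red handle is at (268,208) and the orange wing at (320,208). The jig's front faces the robot.

```bash
cat > h.py <<'E'
import numpy as np,cv2
from scipy.spatial.transform import Rotation as R
def pts(d,K,T):
    v,u=np.indices(d.shape); P=np.stack([(u-K[0,2])/K[0,0]*d,(v-K[1,2])/K[1,1]*d,d],-1)
    return P@T[:3,:3].T+T[:3,3]
def quat(M): 
    q=R.from_matrix(M).as_quat(); return np.array([q[3],q[0],q[1],q[2]])
def rot(q): return R.from_quat([q[1],q[2],q[3],q[0]]).as_matrix()
def masks(p):
    h,s,v=cv2.split(cv2.cvtColor(p,cv2.COLOR_BGR2HSV)); h=h.astype(int)
    return dict(red=((h<5)|(h>172))&(s>130)&(v>50),orange=(h>=5)&(h<=14)&(s>170)&(v>90),grey=(s<70))
E
python3 - <<'E'
from cell import ctrl
from h import *
for n in("side","top"):
    z=np.load(n+"0.npz"); p,d=z["p"],z["d"]; c=ctrl.get_calibration(n); P=pts(d,c["camera_matrix"],c["T"]); m=masks(p)
    for k,b in((("red",(.05,.25))),("orange",(.12,.22))):
        M=m[k]&(P[...,2]>b[0])&(P[...,2]<b[1])&(abs(P[...,0]-.45)<.17)&(abs(P[...,1])<.18)
        Q=P[M]; print(n,k,len(Q),Q.mean(0).round(3),Q.min(0).round(3),Q.max(0).round(3))
    M=m["grey"]&(P[...,2]>.004)&(P[...,2]<.022)&(P[...,0]>.25)&(P[...,0]<.7)&(abs(P[...,1]+.05)<.2)
    M=cv2.morphologyEx(M.astype(np.uint8),cv2.MORPH_OPEN,np.ones((5,5)))>0
    nl,L,st,_=cv2.connectedComponentsWithStats(M.astype(np.uint8)); i=1+st[1:,4].argmax(); Q=P[L==i]
    r=cv2.minAreaRect(Q[:,:2].astype(np.float32)*1000); print(n,st[i],Q[:,2].mean().round(4),r,cv2.boxPoints(r).round(0).tolist())
    M=(P[...,2]>.1)&(P[...,2]<.19)&(m["grey"])&(abs(P[...,0]-.5)<.12)&(abs(P[...,1]+.07)<.12); Q=P[M]
    q=Q-Q.mean(0);w,V=np.linalg.eigh(q.T@q); print("disc",len(Q),Q.mean(0).round(3),V[:,0].round(3),np.sqrt(w/len(Q)).round(4))
E
```

```text
side red 8 [0.565 0.089 0.228] [0.562 0.083 0.225] [0.568 0.095 0.23 ]
side orange 162 [ 0.583 -0.074  0.163] [ 0.551 -0.101  0.138] [0.61  0.084 0.22 ]
side [ 249  227   57   37 1118] 0.0118 ((609.0980224609375, -62.59794616699219), (242.16502380371094, 177.30494689941406), 79.94868469238281) [[501.0, -166.0], [675.0, -197.0], [718.0, 41.0], [543.0, 72.0]]
disc 280 [ 0.595 -0.023  0.131] [ 0.772  0.012 -0.636] [0.0133 0.0213 0.0546]
top red 78 [0.578 0.068 0.215] [0.561 0.042 0.188] [0.593 0.093 0.235]
top orange 97 [ 0.581 -0.079  0.171] [ 0.555 -0.104  0.139] [ 0.607 -0.054  0.193]
top [ 272  199   81   40 1375] 0.0115 ((570.5307006835938, -60.629364013671875), (245.23085021972656, 105.31116485595703), 85.59303283691406) [[509.0, -179.0], [614.0, -187.0], [632.0, 58.0], [527.0, 66.0]]
disc 810 [ 0.596 -0.071  0.127] [ 0.818  0.023 -0.575] [0.0119 0.0196 0.0577]
```

Run:
```python
from cell import ctrl
from h import *
for n in("top","side"):
    z=np.load(n+"0.npz"); p,d=z["p"],z["d"]; c=ctrl.get_calibration(n); P=pts(d,c["camera_matrix"],c["T"]); 
    s=cv2.cvtColor(p,cv2.COLOR_BGR2HSV)[...,1]
    M=(s<90)&(P[...,2]>.004)&(P[...,2]<.022)&(P[...,0]>.44)&(P[...,0]<.74)&(P[...,1]>-.21)&(P[...,1]<.09)
    M=cv2.morphologyEx(M.astype(np.uint8),cv2.MORPH_OPEN,np.ones((3,3)))
    nl,L,st,_=cv2.connectedComponentsWithStats(M); print(st[1:].tolist())
    keep=np.isin(L,[i for i in range(1,nl) if st[i,4]>60]); Q=P[keep]
    r=cv2.minAreaRect(Q[:,:2].astype(np.float32)*1000); print(n,r,cv2.boxPoints(r).round(0).tolist())
z=np.load("top0.npz"); cv2.imwrite("pics/crop.png",cv2.resize(z["p"][140:260,240:420],None,fx=4,fy=4,interpolation=cv2.INTER_CUBIC))
```

```text
[[271, 163, 87, 77, 2508], [276, 196, 3, 5, 15]]
top ((624.9532470703125, -68.69561767578125), (240.59425354003906, 200.49148559570312), 79.87200164794922) [[505.0, -169.0], [702.0, -205.0], [745.0, 32.0], [547.0, 67.0]]
[[238, 226, 70, 39, 1357]]
side ((618.6635131835938, -65.69038391113281), (246.15586853027344, 201.35357666015625), 78.60159301757812) [[496.0, -166.0], [693.0, -206.0], [742.0, 35.0], [544.0, 75.0]]
```

View pics/crop.png

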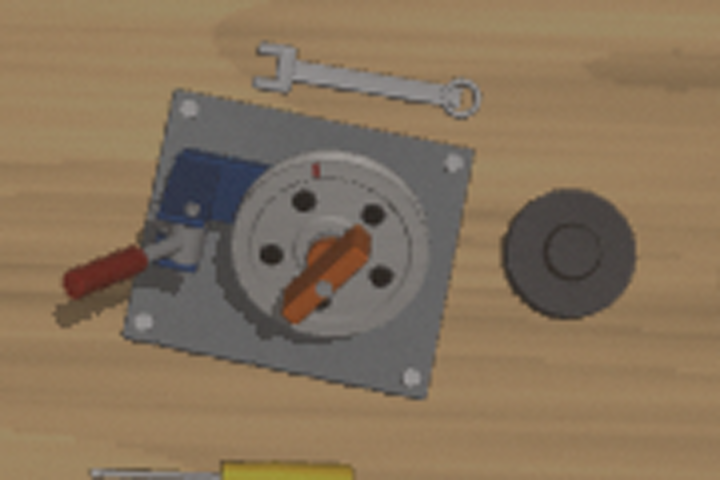

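The crop shows a complete base plate (corners about (175,90), (473,150), (427,397), (123,338)), the handle at (68–145, 250–295) and the bar from (285,310) to (365,235). The fitted rectangle is 240.6 × 200.5 mm, which matches the given plate size.

```bash
cat >> h.py <<'E'
yaw=np.deg2rad(79.87-90); Rj=R.from_euler('z',yaw).as_matrix()
O=np.array([.62495,-.0687,0])-Rj@[.010,.020,0]
a=Rj@[-.5736,0,.8192]; u=Rj@[.8192,0,.5736]; y=Rj[:,1]
C=O+[0,0,.12]; G=C+.051*a; H=C+.1*y+.035*a
def lev(phi): return np.cos(phi)*y+np.sin(phi)*a      # along lever
def tan(phi): return np.sin(phi)*y-np.cos(phi)*a      # pressing direction
E
cat > plan.py <<'E'
from cell import ctrl
from h import *
def pushR(phi=np.deg2rad(38),k=1):
    z=tan(phi); x=k*u; return np.stack([x,np.cross(z,x),z],1)
def gripR(ang):  # bar angle from u towards y (about a)
    x=np.cos(ang)*u+np.sin(ang)*y; z=-a; return np.stack([x,np.cross(z,x),z],1)
E
python3 - <<'E'
from plan import *
print("O",O,"G",G,"H",H,"handle",H+.09*lev(np.deg2rad(56)))
z=np.load("top0.npz"); p,d=z["p"],z["d"]; c=ctrl.get_calibration("top"); P=pts(d,c["camera_matrix"],c["T"]); m=masks(p)
Q=P[m["orange"]&(np.linalg.norm(P-G,axis=-1)<.06)]; q=Q-G; uv=np.stack([q@u,q@y],1); print(len(Q),uv.mean(0),np.ptp(uv,0),(q@a).min(),(q@a).max())
w,V=np.linalg.eigh(np.cov(uv.T)); print("bar ang",np.degrees(np.arctan2(V[1,1],V[0,1])),w)
Q=P[m["red"]&(np.linalg.norm(P-H,axis=-1)<.14)]; q=Q-H; print("red", len(Q),[(np.median(q@k).round(4),(q@k).min().round(4),(q@k).max().round(4)) for k in(u,lev(np.radians(56)),-tan(np.radians(56)))])
for k in(1,-1):
  for ph in(56,38,25,10):
    f=np.radians(ph); print(k,ph,ctrl.inverse_kinematics(H+.09*lev(f)-.012*tan(f),quat(pushR(k=k))))
for A in range(0,360,30): 
    print(A,ctrl.inverse_kinematics(G-.0187*a,quat(gripR(np.radians(A)))))
E
```

```text
O [ 0.61158824 -0.0866294   0.        ] G [ 0.58279067 -0.08148422  0.1617792 ] H [0.60941342 0.01534273 0.148672  ] handle [0.57613405 0.072413   0.20979528]
97 [0.00358292 0.00185383] [0.06365136 0.0431771 ] -0.028749091517046712 0.019739556776354517
bar ang 147.57464952331625 [1.79353375e-05 4.90455995e-04]
red 78 [(np.float64(0.0056), np.float64(-0.0071), np.float64(0.0114)), (np.float64(0.0922), np.float64(0.0531), np.float64(0.1167)), (np.float64(0.0053), np.float64(-0.0083), np.float64(0.011))]
1 56 None
1 38 None
1 25 None
1 10 None
-1 56 None
-1 38 None
-1 25 None
-1 10 None
0 None
30 [ 0.87482635  0.36487481 -1.02838273  2.27101553  1.50276574  0.42528528
 -2.60379268]
60 [ 0.87482635  0.36487481 -1.02838273  2.27101553  1.50276574  0.42528528
 -2.0801939 ]
90 [ 0.16917826  0.21508798 -0.22650379  2.30610629  1.4369174   0.17173213
 -1.59627138]
120 [ 0.16503842  0.21481116 -0.22196469  2.30633789  1.43670957  0.17073425
 -1.07279632]
150 [ 0.50536759  0.25386647 -0.59708102  2.28795115  1.45886947  0.2626885
 -0.53469921]
180 [ 0.41844378  0.24029073 -0.50053513  2.29247376  1.45205889  0.2365661
 -0.01532817]
210 [ 0.50527781  0.25385085 -0.59698082  2.28795574  1.45886193  0.26266015
  0.51244806]
240 [ 0.23286966  0.21988342 -0.29634314  2.30255732  1.44026937  0.18731998
  1.02404601]
270 [ 0.23286966  0.21988342 -0.29634314  2.30255732  1.44026937  0.18731998
  1.54766764]
300 [ 0.23286966  0.21988342 -0.29634314  2.30255732  1.44026937  0.18731998
  2.07128928]
330 [ 0.23286966  0.21988342 -0.29634314  2.30255732  1.44026937  0.18731998
  2.59488806]
```

Run:
```python
from plan import *
import itertools
f0=np.radians(np.array([56,38,20,10]))
res=[]
for s,ty in itertools.product((0,.25,.5,.75,1),(0,.2,.4,.6)):   # s: lean from vertical towards -a ; ty: lean towards +y
    z=(1-s)*np.array([0,0,-1.])-s*a+ty*y; z/=np.linalg.norm(z)
    for r in range(0,360,45):
        x=R.from_rotvec(np.radians(r)*z).apply(np.cross(y,z)); x-=z*(x@z); x/=np.linalg.norm(x)
        M=np.stack([x,np.cross(z,x),z],1)
        q=[ctrl.inverse_kinematics(H+.09*lev(f)-.014*tan(f),quat(M)) for f in f0]
        if all(v is not None for v in q): res.append((round(z@tan(f0[1]),3),s,ty,r,np.round(q[0],2).tolist(),np.round(q[3],2).tolist()))
res.sort(key=lambda t:-t[0]); [print(t) for t in res[:14]]; print(len(res))
```

```text
(np.float64(0.987), 0.75, 0.6, 0, [0.97, 0.27, -0.99, 2.2, -0.78, 0.39, 2.25], [0.62, 0.35, -0.75, 2.18, -0.96, 0.27, 2.38])
(np.float64(0.987), 0.75, 0.6, 45, [0.97, 0.27, -0.99, 2.2, -0.78, 0.39, 1.46], [0.81, 0.42, -0.99, 2.17, -0.53, 0.21, 1.2])
(np.float64(0.987), 0.75, 0.6, 90, [0.83, 0.22, -0.83, 2.2, -0.9, 0.43, 0.78], [0.67, 0.36, -0.81, 2.18, -0.88, 0.25, 0.74])
(np.float64(0.987), 0.75, 0.6, 135, [0.63, 0.19, -0.61, 2.21, -1.01, 0.47, 0.08], [0.58, 0.34, -0.7, 2.18, -1.01, 0.29, 0.07])
(np.float64(0.987), 0.75, 0.6, 180, [0.83, 0.22, -0.83, 2.2, -0.9, 0.43, -0.79], [0.67, 0.36, -0.81, 2.18, -0.88, 0.25, -0.84])
(np.float64(0.987), 0.75, 0.6, 225, [0.68, 0.19, -0.66, 2.21, -0.99, 0.46, -1.51], [0.67, 0.36, -0.81, 2.18, -0.88, 0.25, -1.62])
(np.float64(0.987), 0.75, 0.6, 270, [0.8, 0.22, -0.79, 2.2, -0.92, 0.44, -2.35], [0.63, 0.35, -0.75, 2.18, -0.95, 0.27, -2.34])
(np.float64(0.964), 0.5, 0.6, 0, [0.38, 0.2, -0.33, 2.13, -0.84, 0.64, 2.19], [0.24, 0.31, -0.29, 2.1, -0.91, 0.52, 2.22])
(np.float64(0.964), 0.5, 0.6, 45, [0.55, 0.22, -0.52, 2.12, -0.77, 0.61, 1.35], [0.45, 0.34, -0.54, 2.09, -0.76, 0.47, 1.3])
(np.float64(0.964), 0.5, 0.6, 90, [0.6, 0.23, -0.58, 2.12, -0.75, 0.61, 0.55], [0.51, 0.35, -0.61, 2.09, -0.7, 0.46, 0.47])
(np.float64(0.964), 0.5, 0.6, 135, [0.53, 0.22, -0.5, 2.12, -0.78, 0.62, -0.21], [0.45, 0.34, -0.54, 2.09, -0.76, 0.47, -0.27])
(np.float64(0.964), 0.5, 0.6, 180, [0.39, 0.2, -0.34, 2.13, -0.84, 0.64, -0.95], [0.32, 0.32, -0.39, 2.1, -0.86, 0.5, -0.97])
(np.float64(0.964), 0.5, 0.6, 225, [0.29, 0.19, -0.24, 2.13, -0.87, 0.65, -1.71], [0.23, 0.31, -0.28, 2.1, -0.92, 0.52, -1.7])
(np.float64(0.964), 0.5, 0.6, 270, [0.16, 0.19, -0.09, 2.14, -0.91, 0.67, -2.46], [0.11, 0.3, -0.14, 2.11, -0.98, 0.55, -2.43])
140
```

```bash
cat >> plan.py <<'E'
_z=.5*np.array([0,0,-1.])-.5*a+.6*y; _z/=np.linalg.norm(_z)
_x=-np.cross(y,_z); _x/=np.linalg.norm(_x); PR=np.stack([_x,np.cross(_z,_x),_z],1)
def wrist(name):
    s=ctrl.sense(); T=np.eye(4); T[:3,:3]=rot(s["orientation"]); T[:3,3]=s["eef_pos"]
    p,d=ctrl.camera("wrist"); c=ctrl.get_calibration("wrist"); cv2.imwrite(f"pics/{name}.png",p)
    return p,pts(d,c["camera_matrix"],T@c["hand_eye"])
def wristm(name):
    p,P=wrist(name); m=masks(p)
    Q=P[m["orange"]&(np.linalg.norm(P-G,axis=-1)<.06)]-G
    if len(Q)>50:
        t=Q[Q@a>.008]; uv=np.stack([t@u,t@y],1).astype(np.float32)*1000; r=cv2.minAreaRect(uv); b=cv2.boxPoints(r)
        e=b[1]-b[0] if np.linalg.norm(b[1]-b[0])>np.linalg.norm(b[2]-b[1]) else b[2]-b[1]
        print("bar",len(t),"ctr",np.round(r[0],1),"size",np.round(r[1],1),"ang",np.degrees(np.arctan2(e[1],e[0]))%180,"top",np.percentile(Q@a,98))
    Q=P[m["red"]&(np.linalg.norm(P-H,axis=-1)<.14)]-H
    if len(Q)>30: print("red",len(Q),"phi",np.degrees(np.arctan2(np.median(Q@a),np.median(Q@y))),"u",(Q@u).min(),(Q@u).max(),"r",np.percentile(np.linalg.norm(Q,axis=1),[2,98]))
E
python3 - <<'E'
from plan import *
s=ctrl.sense(); ctrl.servo_line(s["eef_pos"]+[0,0,.22],max_speed=.3)
ctrl.grab()
q=quat(PR); p=H+.09*lev(np.radians(56))-.16*PR[:,2]
print(p); ctrl.reach(p+[-.03,-.03,.08],q)
print(ctrl.sense()["t"],ctrl.sense()["eef_pos"]); wristm("w1")
E
```

```text
[ 0.52105895 -0.00429481  0.3389566 ]
4.0333 [ 0.49126475 -0.034989    0.41901292]
bar 772 ctr [ 0.  -1.1] size [16.  74.2] ang 148.1095 top 0.016500710872488833
red 477 phi 61.30771845462145 u -0.0065558513704896525 0.06272676213539934 r [0.05538874 0.11602626]
```

View pics/w1.png

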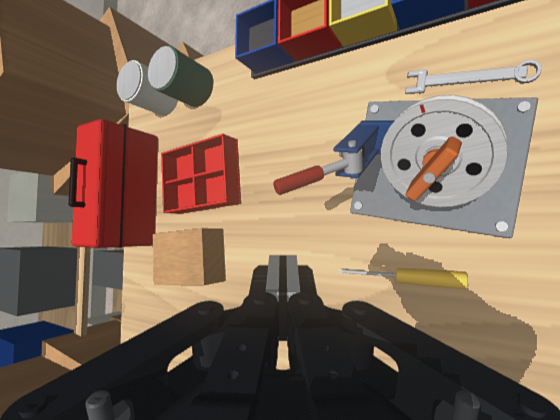

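The wrist view puts the handle at (300,180) and the bar at (435,168). Both agree with my model to about 1 mm. Next I press the lever.

Run:
```python
from plan import *
q=quat(PR); f=np.radians(56)
P=lambda f,o: H+.09*lev(f)-o*tan(f)
ctrl.reach(P(f,.06),q)
s=ctrl.sense(); F0=s["ft_force"]; print("t",s["t"],s["eef_pos"]-P(f,.06))
hit=ctrl.servo_line(P(f,.004),max_speed=.04,contact_N=4)
s=ctrl.sense(); off=-(s["eef_pos"]-H-.09*lev(f))@tan(f); print("hit",hit,"off",off,s["ft_force"]-F0)
if hit:
    for th in np.arange(.08,.69,.06):
        ctrl.servo_line(P(f-th,off-.001),max_speed=.06)
        s=ctrl.sense(); F=s["ft_force"]-F0; print(round(th,2),F.round(1),"F.t",round(F@tan(f-th),1))
        if np.linalg.norm(F)>35: print("stop"); break
        if th>.5 and np.linalg.norm(F)<1.5: print("snapped?"); break
print(ctrl.sense()["t"])
```

```text
t 4.9 [ 0.00059276 -0.00063497  0.00100881]
hit True off 0.011316869711871095 [-5.87093829 -5.61053065  9.52484506]
0.08 [-5.1 -5.6  4.8] F.t -8.9
0.14 [-4.1 -5.2  3.8] F.t -7.6
0.2 [-3.8 -4.2  3.2] F.t -6.5
0.26 [-2.  -3.4  1.8] F.t -4.1
0.32 [-0.9 -3.7  1.5] F.t -3.4
0.38 [ 0.  -2.2  1.2] F.t -1.9
0.44 [-0.5  0.1  1.1] F.t -1.0
0.5 [-0.1  0.6 -0.8] F.t 0.8
snapped?
8.0417
```

Run:
```python
from plan import *
f=np.radians(56); P=lambda f,o: H+.09*lev(f)-o*tan(f)
F0=ctrl.sense()["ft_force"]
ctrl.servo_line(P(f-.58,.0103),max_speed=.06); print((ctrl.sense()["ft_force"]-F0).round(1))
ctrl.servo_line(P(f-.45,.14),max_speed=.2)
ctrl.gripper_open()
ctrl.pause(.3)
wristm("w2"); print(ctrl.sense()["t"])
# candidate grip IKs
ang=np.radians(148.1)
for k in(0,np.pi):
    for d in(0,-40,-75): print(ctrl.inverse_kinematics(G-.0187*a,quat(gripR(ang+k+np.radians(d)))))
print(ctrl.sense()["joint_pos"])
```

```text
[ 1.1 -0.3  0.1]
bar 1939 ctr [-6.9  3.8] size [16.  60.2] ang 148.04138 top 0.016609952248916114
red 1138 phi 17.513883119982534 u -0.007087818289712848 0.0632204521702358 r [0.05264241 0.11159003]
10.3083
[ 0.23286966  0.21988342 -0.29634314  2.30255732  1.44026937  0.18731998
 -0.57986503]
[ 0.34756473  0.23125801 -0.422333    2.29626721  1.44715592  0.2169057
 -1.27335809]
[ 0.23286966  0.21988342 -0.29634314  2.30255732  1.44026937  0.18731998
 -1.88890034]
[ 0.23286966  0.21988342 -0.29634314  2.30255732  1.44026937  0.18731998
  2.56172762]
[ 0.23286966  0.21988342 -0.29634314  2.30255732  1.44026937  0.18731998
  1.86358783]
[ 0.23286966  0.21988342 -0.29634314  2.30255732  1.44026937  0.18731998
  1.25269231]
[ 0.49472322  0.03130761 -0.35238064  2.14099264 -0.78224394  0.81890438
 -1.00845995]
```

View pics/w2.png

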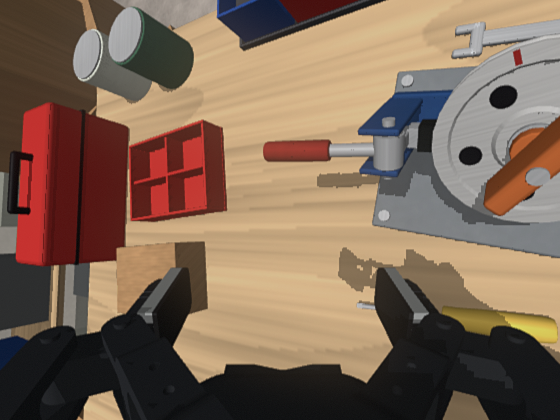

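The lever is snapped down: the handle lies near horizontal at (297,150) and the black shoe touches the rim at (425,135). Its measured surface angle of about 17° means an axis angle of about 10°, as specified. Now I hover over the wing nut.

Run:
```python
from plan import *
q=quat(gripR(np.radians(148.05)))
s=ctrl.sense(); ctrl.servo_line(np.array([.47,-.03,.40]),max_speed=.25)
for h in(.10,.13,.16): print(h,ctrl.inverse_kinematics(G+h*a,q))
ctrl.reach(G+.13*a,q)
s=ctrl.sense(); print(s["t"],s["joint_pos"].round(3),s["eef_pos"]-G-.13*a); wristm("w3")
```

```text
0.1 [ 0.40278215 -0.06811625 -0.45500267  2.32856316  0.3681598   0.29646982
  0.45488864]
0.13 [ 0.36909481 -0.14356837 -0.41308272  2.3278712   0.22006209  0.35677132
  0.59538457]
0.16 [ 0.33272948 -0.21544275 -0.37087597  2.32266814  0.13123856  0.42640259
  0.67924978]
12.525 [ 0.369 -0.143 -0.413  2.328  0.219  0.357  0.594] [-6.44300948e-05  1.04736807e-04 -3.07806126e-04]
red 2202 phi 17.176030307557934 u -0.011574185240354563 0.06284611847769513 r [0.05249053 0.11273753]
```

Run:
```python
from plan import *
F0=ctrl.sense()["ft_force"]
hit=ctrl.servo_line(G-.0187*a,max_speed=.06,contact_N=8)
s=ctrl.sense(); print(hit,s["t"],s["joint_pos"].round(3),(s["eef_pos"]-G)@np.stack([u,y,a],1),(s["ft_force"]-F0).round(1))
p,_=wrist("w4")
if not hit:
    ctrl.grab(); s=ctrl.sense(); print(s["t"],s["finger_gap"],s["grasp_force"],s["ft_force"].round(1),s["moment"].round(2),s["moment"]@a)
```

```text
False 15.2 [ 0.287  0.224 -0.356  2.3    1.443  0.201 -0.578] [ 8.66548670e-05  1.33748882e-05 -1.85770783e-02] [-0.2  0.   0.1]
15.8833 0.015386544205917682 58.23649048805237 [-5.3 -1.   5.1] [ 0.    0.85 -0.1 ] 0.006197556092065503
```

View pics/w4.png

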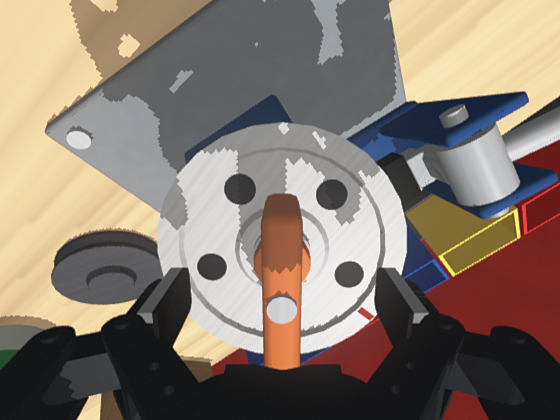

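The bar is centred between the open fingers (column 282), and the grip closed at 15.4 mm on the 16 mm bar. Now I turn joint 7 clockwise.

Run:
```python
from plan import *
s=ctrl.sense(); j0=s["joint_pos"].copy(); m0=s["moment"]@a; pr=m0
for d in np.arange(.08,1.4,.08):
    j=j0.copy(); j[6]-=d; ctrl.set_joints(j); s=ctrl.sense(); m=s["moment"]@a-m0
    print(round(d,2),round(j0[6]-s["joint_pos"][6],3),round(m,3),round(s["effort"][6],2),round(s["finger_gap"],4),round(s["t"],2))
    if abs(m)>.65: print("stop"); break
```

```text
0.08 0.078 -0.295 -0.82 0.0151 16.13
0.16 0.157 -0.314 -0.77 0.0153 16.38
0.24 0.237 -0.277 -0.45 0.0151 16.63
0.32 0.317 -0.287 -0.45 0.0154 16.88
0.4 0.397 -0.231 -0.45 0.0155 17.13
0.48 0.477 -0.261 -0.45 0.0154 17.38
0.56 0.557 -0.304 -0.46 0.0153 17.63
0.64 0.637 -0.252 -0.46 0.0151 17.88
0.72 0.717 -0.276 -0.46 0.0153 18.13
0.8 0.797 -0.237 -0.46 0.0153 18.38
0.88 0.877 -0.303 -0.46 0.0151 18.63
0.96 0.957 -0.237 -0.46 0.0153 18.88
1.04 1.037 -0.268 -0.46 0.0155 19.13
1.12 1.117 -0.075 -0.62 0.0154 19.38
1.2 1.197 0.109 -0.83 0.0151 19.63
1.28 1.277 0.069 -0.83 0.0154 19.88
1.36 1.357 0.093 -0.83 0.015 20.13
```

Run:
```python
from plan import *
s=ctrl.sense(); print(s["ft_force"].round(1),s["moment"].round(2),s["joint_pos"].round(3))
wrist("w5"); p,d=ctrl.camera("top"); print(ctrl.sense()["t"])
w=cv2.imread("pics/w5.png"); c=cv2.resize(p[150:250,250:383],(560,420),interpolation=cv2.INTER_CUBIC)
cv2.imwrite("pics/c5.png",cv2.resize(np.hstack([w,c]),(800,300)))
```

```text
[-14.2  -0.6   5.1] [-0.21  2.43 -0.32] [ 0.287  0.224 -0.355  2.302  1.443  0.202 -1.936]
20.2333
```

View pics/c5.png

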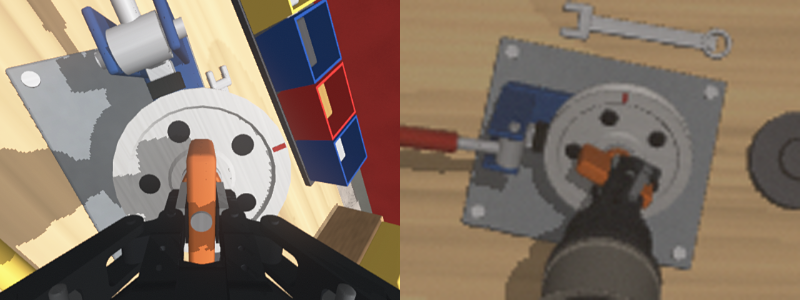

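The bar is still aligned in the fingers. The red pulley mark has moved about 0.25 rad clockwise since the nut reached its stop near 1.08 rad of turn, so the nut is home. The lever is still down at left. I release, back off and check.

Run:
```python
from plan import *
ctrl.gripper_open(); ctrl.pause(.2)
p=ctrl.sense()["eef_pos"]; ctrl.servo_line(p+.10*a,max_speed=.06)
ctrl.reach(np.array([.46,-.05,.40]),quat(PR)); ctrl.pause(.3)
wristm("w6"); s=ctrl.sense(); print(s["t"],s["ft_force"].round(1))
def mark(p,P):
    Q=P[masks(p)["red"]&(np.linalg.norm(P-C,axis=-1)<.08)]-C; Q=Q[(abs(Q@a-.011)<.008)&(Q@u>.03)]
    if len(Q): print("mark",len(Q),np.degrees(np.arctan2((Q@y).mean(),(Q@u).mean())))
for k in(0,1):
    p,P=wrist("w7"); mark(p,P); ctrl.pause(.5)
c=ctrl.get_calibration("wrist"); 
T,d=ctrl.camera("top"); cv2.imwrite("pics/t7.png",T)
z=np.load("top0.npz"); ct=ctrl.get_calibration("top")
mark(z["p"],pts(z["d"],ct["camera_matrix"],ct["T"])); mark(T,pts(d,ct["camera_matrix"],ct["T"]))
```

```text
bar 922 ctr [-0.4 -0.9] size [74.4 14.9] ang 70.10119 top 0.01630901952012571
red 434 phi 17.30683766782974 u -0.005865598048437852 0.06623531288488424 r [0.05297636 0.11574707]
24.425 [ 0.2 -0.4 -0. ]
mark 26 5.18072702015553
mark 24 4.944783517639769
mark 2 6.505103846666712
```

View pics/w7.png

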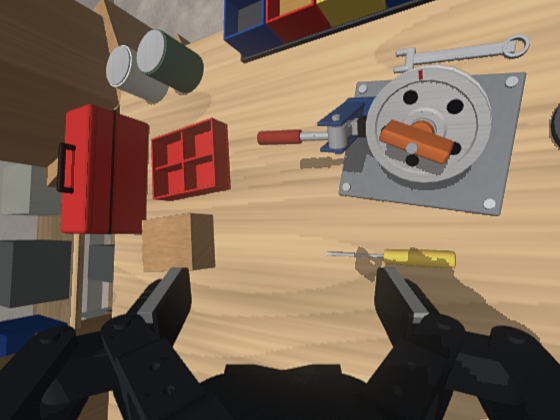

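Run:
```python
from plan import *
c=ctrl.get_calibration("wrist"); K=c["camera_matrix"]
p=cv2.imread("pics/w1.png"); T=np.eye(4); T[:3,:3]=PR; T[:3,3]=[0.49126475,-0.034989,0.41901292]; T=T@c["hand_eye"]
v,U=np.nonzero(masks(p)["red"]); D=np.stack([(U-K[0,2])/K[0,0],(v-K[1,2])/K[1,1],np.ones(len(U))],1)@T[:3,:3].T
o=T[:3,3]; t=((C+.011*a-o)@a)/(D@a); Q=o+D*t[:,None]-C; r=np.linalg.norm(Q,axis=1); Q=Q[(r<.07)&(r>.04)]
print(len(Q),np.degrees(np.arctan2(Q@y,Q@u)).mean())
```

```text
22 20.147813193349663
```

Between the first and last views the bar turned 78.0° and the pulley mark 15.1°. The nut therefore moved 1.10 rad on its thread before the stop dragged the pulley round. The lever is still down and nothing else has moved, so I hand in.

```bash
python3 -c "
from cell import ctrl
print(ctrl.close_job())"
```

```text
the job is handed in; nothing more can be done
None
```

I snapped the brake lever down, turned the wing nut clockwise about 1.10 rad to its stop, let go, backed the arm clear and handed the job in; the brake is still on, though the pulley slipped about 0.26 rad under it once the nut hit its stop, and no verdict was returned.

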